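# Close a dowelled casting mould

### The arm

A 6-joint arm with a two-finger parallel gripper is mounted at the origin on a cart in front of the work surface, level with it; the furniture and walls round the work are solid. World frame = base frame: x ahead of the robot, y to its left, z up, the work surface at z = 0. Lengths are in m, angles in rad, forces in N, time in s.
With the tool pointing down it reaches from about 0.25 to 0.775 m from the base axis. Payload 4 kg.
Tool frame: the origin (TCP) lies midway between the tips of the shut fingers; the grasp point (between the pads) lies 19 mm behind it; z points along the fingers, y is the direction in which the jaws open and shut (so a half turn about z gives the same grasp; the last joint's range is limited). The gripper opens to 94 mm and grips with 3 to 60 N. Pads are 16 mm wide; open, the fingers measure 119 mm over their backs; the gripper's body (75 mm by 177 mm) begins 78 mm behind the grasp point.
Start: joints at [1.036, 0.087, 1.371, -0, 1.684, -0.103], TCP at [0.23, 0.5, 0.206] pointing down, gripper open.
Joint ranges: [-3.1, 3.1], [-0.76, 2.03], [0.27, 2.55], [-1.08, 4.22], [0.17, 2.65], [-2.57, 2.57]. Speed limits (rad/s): [2.79, 2.79, 3.14, 3.14, 3.14, 3.14].

### API

Orientations are given as [roll, pitch, yaw] about the fixed x, y, z axes, in that order (R = Rz(yaw) Ry(pitch) Rx(roll)).
In Python, from bench import robot, cams gives the robot as it stands.
- The arm moves only by the tool step_arm, never from a script. Its argument "plan" is a list that holds one entry, the list of rows, each a list of 5 numbers: the shift along the world's x, y, z in mm, then the turn about the world's z in rad, then the opening in per cent of the stroke, from 0 (shut) to 100 (fully open). In form: [[[tx, ty, tz, turn, fingers], ...]]. A call has 1 to 8 rows; each row is the pose to reach, as a shift and turn from the pose commanded when the call began; what a row does not reach only later rows make up. A row lasts 1/12 s, in which the tool goes at most 41.7 mm and 7.16 degrees, less where a joint would pass 70% of its speed; a pose out of reach is approached as far as the arm can. A call with a gripper value outside its range is refused whole. The fingers move at their own pace and stop on an object; the grip force is fixed at half the most. Time passes only in rows, so rows that repeat a pose let the fingers close. It gives the time, the measured TCP pose, the force and the opening at its end, in the units of the state.
- robot.get_obs(): the state, without advancing time (a new reading comes with each control period).
- cams.snapshot(name): name is "scene" or "top" or "wrist"; returns a dict with "frame" (480x640x3 uint8, red, green, blue), "camera_matrix" (3x3 intrinsics, pixels), "origin" and "attitude" of the camera in the world; the wrist camera has in their place "T_tool_cam" (4x4, takes a point from camera to tool coordinates, whose origin is the TCP and whose axes are the flange's). Camera axes: x right, y down, z forward; pixel columns grow to the right and rows downward; lengths in m; the calibration is good to about 2 mm. A picture is of the moment at which its call begins: read the wrist's pose just before it. There is no depth.
- robot.close_job(): hands the job in, once; it reports no verdict.
The state is a dict: "time": time; "joint_positions": joint angles; "qvel": joint speeds; "joint_torque": joint torques, N m; "tool_pos": TCP position; "ee_rot": TCP orientation; "wrist_force": force on the tool from outside, world axes, zero at the start; "wrist_torque": the same for the moment, N m; "width": finger opening in m.
Only numpy, scipy, OpenCV 4.12 (cv2) and the standard library are available. Lean on these libraries where they do the work, as an engineer would, in place of code of your own. Each camera call takes 0.05 s, during which the arm holds its last target. There are 200 camera calls.

### The job

Close the small casting mould: take the sheet guard off the dowels of the lower half and leave it hanging astride the horizontal bar of the stand, near the bar's middle. Then set the upper half on the dowels, press it down against the spring of the ejector until the two faces meet all round, and finish while still holding it pressed shut with the gripper. Leave the weight, the tin and the pliers where they are.

Things in the scene. Friction and masses are not known exactly. Their poses are not given: they have to be found in the camera images.
- parting_face (a point): Centre of the upward parting face of the lower mould half, 48 mm above the bench. The lower half is fixed to the bench: an aluminium block 50 mm (own x) by 124 mm (own y) on a dark foot 80 x 124 x 8 mm. Two upright steel dowels, 10 mm thick and 22 mm tall with tapered noses, stand on the face at own y = +38 and -38 mm, x = 0. z is up.
- ejector (a joint): Spring ejector, a brass button 20 mm across at the centre of the lower half's parting face. 0 = out, standing 5 mm proud of the face; it grows in m as the button is pressed down, about 0.005 when flush with the face. The spring pushes up with 6 N when out and 10 N when flush, so it carries the upper half with the faces 5 mm apart unless that is pressed down. A push of 15 to 20 N on the upper half shuts the mould.
- upper_mid (a point): Centre (half-way up) of the loose upper mould half, an aluminium block 50 mm (own x) by 124 mm (own y) by 32 mm high, about 0.35 kg, with two 12 mm dowel holes right through it at own y = +38 and -38 mm, x = 0, and a flat brass pouring ring, 2 mm high, in the middle of its top. It lies on the bench the right way up and starts in one of two places left and right of each other, the lower half in the other. It fits on the dowels either way round (half a turn about the vertical).
- upper_face (a point): Centre of the underside of the upper mould half, 16 mm below upper_mid; same axes.
- guard_mid (a point): Centre (half-way up) of the sheet steel guard, an upside-down U channel 32 mm wide (own x), 110 mm long (own y), 48 mm high, open below and at both ends, walls and top 3 mm thick (26 mm between the walls), about 0.12 kg. It starts standing on the lower half's parting face over the dowels, along the row of dowels, up to 6 mm off its middle lengthways.
- rail_mid (a point): Middle of the axis of the fixed stand's horizontal bar, 12 mm thick, 130 mm above the bench, between two upright posts 210 mm apart. The bar runs along own y; z is up.
- weight_mid (a point): Centre of the black cast iron weight, 63 mm wide, 94 mm high; a bystander to be left alone.
- tin_mid (a point): Centre of the round white solder tin, 44 mm across, 20 mm high; a bystander to be left alone.
- pliers_mid (a point): Centre of the red-handled pliers, 40 x 120 x 12 mm, lying flat; a bystander to be left alone.

How it is judged:
On the way:
1. the guard hangs astride the bar, let go (x of guard_mid in the frame of rail_mid between -0.016 and 0.016 m and y of guard_mid in the frame of rail_mid between -0.045 and 0.045 m and z of guard_mid in the frame of rail_mid between -0.026 and -0.005 m and angle between guard_mid's own z axis and vertical below 0.5 rad and angle between the y axis of guard_mid and the y axis of rail_mid, either way round below 0.25 rad and contact force between guard and rail above 0.3 N and contact force between each of the arm, the fingers and guard below 0.1 N), for 0.3 s.
At the end, for the whole second after the job is handed in: Guard hangs free astride the bar, within 16 mm sideways, 45 mm lengthways, 0.5 rad tilt, 0.25 rad of the bar. Upper half on the dowels within 3 mm, 0.05 rad; faces under 1.5 mm apart, level within 0.03 rad; ejector in over 3.5 mm; fingers bear on the upper half over 3 N (all of step 1 and horizontal distance between upper_face and parting_face below 0.003 m and z of upper_face in the frame of parting_face below 0.0015 m and angle between upper_face's own z axis and vertical below 0.03 rad and angle between the y axis of upper_face and the y axis of parting_face, either way round below 0.05 rad and value of joint ejector above 0.0035 m and contact force between the fingers and upper_half above 3 N); the arm keeps its last pose, push and grip.
It fails at once if the weight, tin or pliers moved more than 30 mm (distance of any of weight_mid, tin_mid, pliers_mid from where it was at the start of the episode above 0.03 m).
It also fails if it takes over 64 s, if anything falls off the work surface, if the arm or the gripper's body presses on something with over 40 N, if the wrist force passes 120 N, or if a joint passes its speed limit or range.

## Working session

There is one attempt and no reset: what is moved stays moved. The work goes in short steps, Python scripts to look and compute and a tool call to move; the robot and the scene stay as the last step left them, time stands still between calls to the robot, and variables do not carry over. Pictures are saved under pics/ and viewed, about 8 in all and at most 12, crops included, and the job is handed in when it is done.

Besides the shell and the picture viewer there is one more tool, called as name([rows], argument=value, ...), one row to a line, values as JSON. step_arm: Moves the arm, as the interface text tells. Its arguments: {"type":"object","properties":{"plan":{"type":"array"}},"required":["plan"]}

```bash
mkdir -p pics
cat > h.py <<'E'
from bench import robot, cams
import numpy as np, cv2
from scipy.spatial.transform import Rotation as R
def snap(n,f):
    o=robot.get_obs(); s=cams.snapshot(n); cv2.imwrite('pics/'+f,s['frame'][:,:,::-1]); 
    K=np.array(s['camera_matrix'])
    if n=='wrist':
        T=np.array(s['T_tool_cam']); r=np.array(o['ee_rot']); Rt=R.from_euler('xyz',r).as_matrix() if r.size==3 else r
        return s['frame'],K,np.array(o['tool_pos'])+Rt@T[:3,3],Rt@T[:3,:3]
    a=np.array(s['attitude']); A=R.from_euler('xyz',a).as_matrix() if a.size==3 else a
    return s['frame'],K,np.array(s['origin']),A
def ray(K,A,u,v): return A@np.linalg.solve(K,[u,v,1.])
def plane(c,u,v,z):
    _,K,o,A=c; d=ray(K,A,u,v); return o+d*(z-o[2])/d[2]
E
python3 - <<'E'
from h import *
import pickle
print(robot.get_obs())
a={n:snap(n,n+'0.png') for n in('scene','top')}
pickle.dump(a,open('c.pkl','wb'))
for n in a: print(n,a[n][1:])
E
```

```text
{'time': 0.0, 'joint_positions': array([ 1.03593834e+00,  8.79229752e-02,  1.37221811e+00, -4.99678988e-06,
        1.68359319e+00, -1.03049766e-01]), 'qvel': array([-0.00115375, -0.00070332,  0.00171029,  0.0003468 ,  0.00096532,
       -0.00105687]), 'joint_torque': array([-5.81680888e-04, -3.40185714e+01, -3.02429795e+01,  7.17557059e-02,
        3.30180803e-02, -1.49518692e-04]), 'tool_pos': array([0.22988748, 0.49905921, 0.20434001]), 'ee_rot': array([-3.13946187e+00, -2.15364066e-04,  2.70978365e+00]), 'wrist_force': array([-0.67018497, -0.35141375,  0.09651063]), 'wrist_torque': array([ 0.04201974, -0.03444279, -0.00744516]), 'width': 0.09397336934210933}
scene (array([[561.6205724 ,   0.        , 320.39969134],
       [  0.        , 561.6205724 , 238.40364942],
       [  0.        ,   0.        ,   1.        ]]), array([ 0.16786677, -0.75959265,  0.83198568]), array([[ 0.77171789, -0.47845759,  0.4189628 ],
       [-0.63575153, -0.56332575,  0.52771592],
       [-0.01647716, -0.67360406, -0.7389087 ]]))
top (array([[465.80637964,   0.        , 326.70286197],
       [  0.        , 465.80637964, 239.1944765 ],
       [  0.        ,   0.        ,   1.        ]]), array([ 0.41445586, -0.20929496,  0.99077531]), array([[ 0.01667955, -0.98435941,  0.1753806 ],
       [-0.99916489, -0.02295312, -0.03380363],
       [ 0.03730045, -0.1746703 , -0.9839202 ]]))
```

```bash
sleep 1; ls pics
```

```text
scene0.png
top0.png
```

View pics/top0.png

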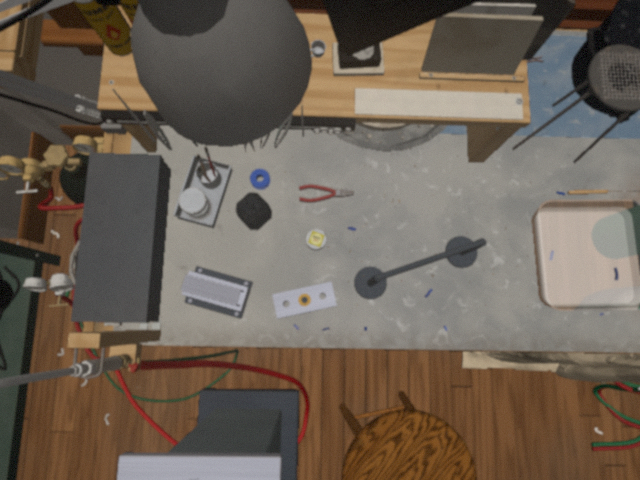

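View pics/scene0.png

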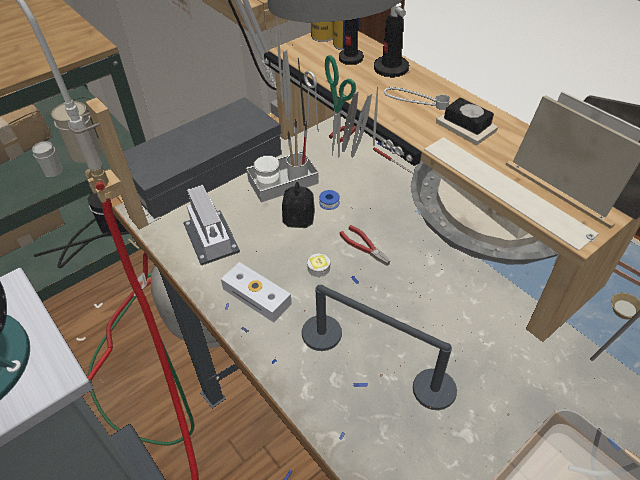

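The top view shows the guard on the lower half at (215,287), the upper half at (304,300) with its brass ring, and the bar from about (370,283) to (483,242). The scene view shows the same, with the bar ends at about (320,289) and (447,347). The bystanders are clear of all of these.

```bash
cat > m.py <<'E'
from h import *
import pickle
a=pickle.load(open('c.pkl','rb'))
def blob(img,lo,hi,roi,seed=None):
    x0,y0,x1,y1=roi
    hsv=cv2.cvtColor(img,cv2.COLOR_RGB2HSV); m=cv2.inRange(hsv,lo,hi); k=np.zeros_like(m); k[y0:y1,x0:x1]=m[y0:y1,x0:x1]
    cs,_=cv2.findContours(k,cv2.RETR_EXTERNAL,cv2.CHAIN_APPROX_NONE); return max(cs,key=cv2.contourArea)
if __name__=='__main__':
    t=a['top']; img=t[0]
    for p in [(304,292),(290,302),(200,285),(230,292),(193,270),(240,310),(260,300),(210,270),(420,265),(450,256),(470,248),(340,310)]: print(p,img[p[1],p[0]],end=' ')
    big=np.hstack([cv2.resize(img[250:330,170:350],None,fx=4,fy=4,interpolation=cv2.INTER_CUBIC)]); 
    b2=cv2.resize(img[225:305,345:495],None,fx=4,fy=4,interpolation=cv2.INTER_CUBIC)
    b2=cv2.copyMakeBorder(b2,0,0,0,big.shape[1]-b2.shape[1],cv2.BORDER_CONSTANT)
    v=np.vstack([big,b2])[:600]; 
    cv2.imwrite('pics/z.png',v[:,:,::-1])
E
python3 m.py
```

```text
(304, 292) [174 170 178] (290, 302) [167 168 173] (200, 285) [144 142 150] (230, 292) [143 144 148] (193, 270) [142 138 132] (240, 310) [137 134 141] (260, 300) [151 147 141] (210, 270) [92 94 93] (420, 265) [74 74 74] (450, 256) [65 64 65] (470, 248) [57 59 60] (340, 310) [145 142 139]
```

View pics/z.png

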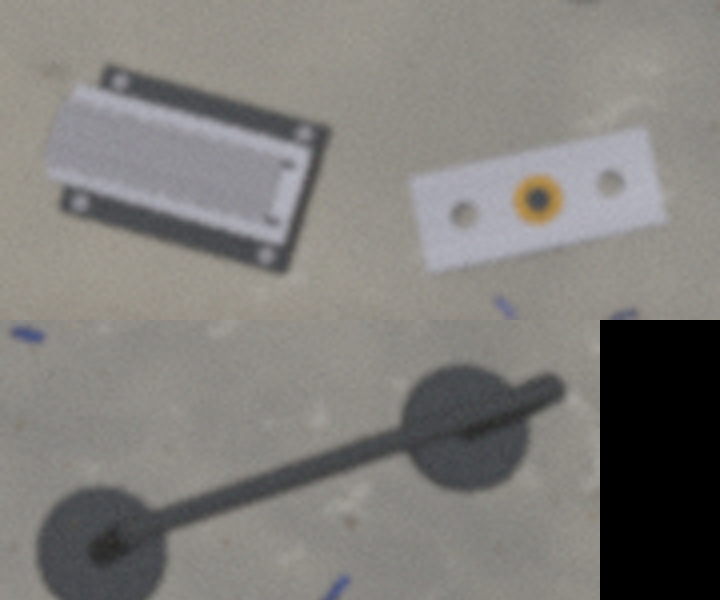

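Crop (4x): foot screws at (120,81), (305,133), (80,203), (266,256). Upper half holes are at (464,213) and (611,182), ring at (538,200). Bar bases are at (102,550) and (465,428), right bar end at (552,388).

Run:
```python
from m import *
t=a['top']
A=lambda x,y:(170+x/4-.375,250+y/4-.375); B=lambda x,y:(345+x/4-.375,225+(y-320)/4-.375)
P=lambda pts,f,z:np.array([plane(t,*f(*p),z) for p in pts])
def rep(n,p): print(n,np.round(p[:,:2]*1000,1).tolist(),'mean',np.round(p.mean(0)*1000,1))
ang=lambda d:np.arctan2(d[1],d[0])
s=P([(120,81),(305,133),(80,203),(266,256)],A,.009); rep('screws',s)
print('axis',ang(s[0]-s[1]),ang(s[2]-s[3]))
h=P([(464,213),(611,182)],A,.032); rep('holes',h); print(ang(h[0]-h[1])); rep('ring',P([(538,200)],A,.034))
c=P([(410,180),(645,127),(668,219),(430,273)],A,.032);rep('corn',c)
g=P([(75,88),(310,150),(285,240),(45,178)],A,.096); rep('guard',g); print(ang(g[0]-g[1]),ang(g[3]-g[2]))
d=P([(102,550),(465,428)],B,.006); rep('discs',d); print(ang(d[0]-d[1]))
e=P([(105,547),(552,388)],B,.133); rep('bar',e);print(ang(e[0]-e[1]))
```

```text
screws [[517.9, 22.4], [492.6, -75.3], [454.2, 38.8], [428.8, -58.2]] mean [473.4 -18.1   9. ]
axis 1.3172972763599042 1.314561326550556
holes [[451.8, -160.8], [468.9, -235.3]] mean [ 460.3 -198.    32. ]
1.7962109328272025
ring [[458.9, -198.2]] mean [ 458.9 -198.2   34. ]
corn [[467.9, -132.8], [497.3, -252.3], [450.6, -264.8], [421.4, -144.6]] mean [ 459.3 -198.6   32. ]
guard [[505.0, 22.9], [477.7, -89.9], [435.1, -80.1], [462.1, 34.0]] mean [470.  -28.3  96. ]
1.3332697189639109 1.3387309571475416
discs [[499.7, -336.8], [569.5, -533.8]] mean [ 534.6 -435.3    6. ]
1.9114211357578923
bar [[490.1, -321.8], [569.6, -534.3]] mean [ 529.8 -428.   133. ]
1.928756523146425
```

step_arm([
  [[17,-36,6,-0.1,100],[34,-72,12,-0.2,100],[51,-108,18,-0.3,100],[68,-144,24,-0.4,100],[85,-180,30,-0.5,100],[102,-216,34,-0.6,100],[119,-252,34,-0.7,100],[136,-288,34,-0.8,100]],
])

```text
time: 0.77
tool_pos: [0.3664, 0.2098, 0.2396]
ee_rot: [3.141, -0.0, 1.905]
wrist_force: [0.8, 0.2, -0.3]
width: 0.0941
```

step_arm([
  [[17,-36,0,-0.1,100],[34,-72,0,-0.2,100],[51,-108,-10,-0.3,100],[68,-144,-20,-0.4,100],[85,-180,-30,-0.5,100],[104,-224,-40,-0.594,100],[104,-230,-40,-0.594,100],[104,-230,-40,-0.594,100]],
])

```text
time: 1.43
tool_pos: [0.4699, -0.0212, 0.1975]
ee_rot: [-3.138, 0.001, 1.311]
wrist_force: [-0.2, 0.3, 0.2]
width: 0.0937
```

Run:
```python
from h import *
import pickle
o=robot.get_obs(); print(o['tool_pos'],o['ee_rot'],o['wrist_force'],o['time'],o['width'])
c=snap('wrist','w1.png'); pickle.dump(c,open('w1.pkl','wb')); print(c[2],c[3])
```

```text
[ 0.46988971 -0.02118736  0.19754081] [-3.13820395e+00  1.35163152e-03  1.31112833e+00] [-0.20299496  0.29697291  0.1587393 ] 1.4333 0.09371116065992967
[0.48922441 0.04848695 0.37697817] [[ 0.96660588 -0.24743166 -0.06671316]
 [-0.25623893 -0.93706573 -0.23716961]
 [-0.00383134  0.24634405 -0.96917487]]
```

View pics/w1.png

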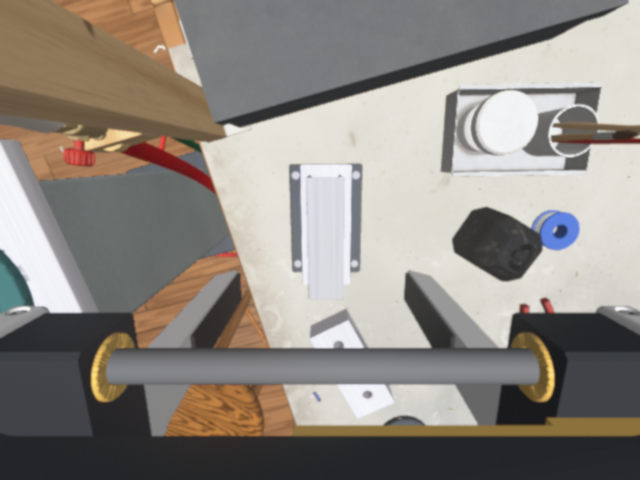

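Wrist view: foot screws at (296,174), (356,175), (297,264), (354,264). The guard top is at x 309–343, y 177–299, and nothing blocks the descent.

Run:
```python
from h import *
import pickle
c=pickle.load(open('w1.pkl','rb'))
ang=lambda d:np.arctan2(d[1],d[0])
g=cv2.resize(c[0][155:310,270:380],None,fx=4,fy=4,interpolation=cv2.INTER_CUBIC); cv2.imwrite('pics/z2.png',g[:,:,::-1])
s=np.array([plane(c,*p,.009) for p in[(296,174),(356,175),(297,264),(354,264)]]); print(np.round(s,4),s.mean(0),ang(s[0]-s[2]),ang(s[1]-s[3]))
s=np.array([plane(c,*p,.096) for p in[(309,177),(343,177),(342,299),(309,299)]]); print(np.round(s,4),s.mean(0),ang(s[0]-s[3]),ang(s[1]-s[2]))
```

```text
[[ 0.4559  0.0397  0.009 ]
 [ 0.5186  0.022   0.009 ]
 [ 0.4288 -0.0592  0.009 ]
 [ 0.4928 -0.0761  0.009 ]] [ 0.47402842 -0.01839323  0.009     ] 1.3034961712393742 1.3137418046492624
[[ 0.4735  0.0367  0.096 ]
 [ 0.5008  0.0294  0.096 ]
 [ 0.4736 -0.0764  0.096 ]
 [ 0.4445 -0.0687  0.096 ]] [ 0.47311204 -0.01976081  0.096     ] 1.3018024298231166 1.3186640448353617
```

View pics/z2.png

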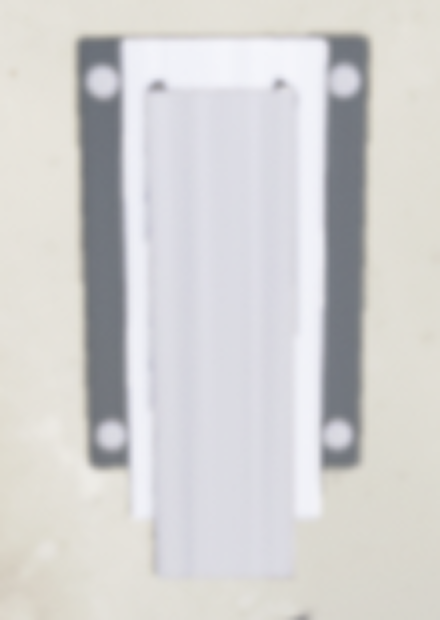

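step_arm([
  [[3,1,-30,0,100],[3,1,-65,0,100],[3,1,-100,0,100],[3,1,-125,0,100],[3,1,-135,0,100],[3,1,-135,0,100],[3,1,-135,0,40],[3,1,-135,0,30]],
])

```text
time: 2.15
tool_pos: [0.4749, -0.0172, 0.067]
ee_rot: [3.137, -0.001, 1.317]
wrist_force: [-0.1, -0.1, 1.2]
width: 0.084
```

step_arm([
  [[0,0,0,0,10],[0,0,0,0,10],[0,0,0,0,10],[0,0,0,0,10],[0,0,0,0,10],[0,0,0,0,10]],
])

```text
time: 2.65
tool_pos: [0.4732, -0.0176, 0.0646]
ee_rot: [3.141, -0.0, 1.316]
wrist_force: [-0.4, -0.2, -1.5]
width: 0.0441
```

step_arm([
  [[0,0,0,0,0],[0,0,0,0,0],[0,0,0,0,0],[0,0,0,0,0],[0,0,0,0,0],[0,0,0,0,0]],
])

```text
time: 3.15
tool_pos: [0.4731, -0.0175, 0.0645]
ee_rot: [-3.142, 0.0, 1.316]
wrist_force: [-1.2, 0.1, 0.1]
width: 0.0317
```

step_arm([
  [[0,0,15,0,0],[0,0,40,0,0],[0,0,75,0,0],[4,-20,110,0.05,0],[9,-55,125,0.11,0],[14,-92,125,0.17,0],[19,-129,125,0.23,0],[24,-166,125,0.29,0]],
])

```text
time: 3.82
tool_pos: [0.4974, -0.185, 0.1899]
ee_rot: [3.141, 0.0, 1.609]
wrist_force: [1.2, 0.9, -1.8]
width: 0.032
```

step_arm([
  [[5,-37,0,0.06,0],[10,-74,0,0.12,0],[15,-111,0,0.18,0],[20,-148,0,0.24,0],[26,-185,0,0.3,0],[31,-218,0,0.305,0],[36,-245,0,0.305,0],[37,-252,0,0.305,0]],
])

```text
time: 4.48
tool_pos: [0.5334, -0.4397, 0.187]
ee_rot: [-3.14, -0.001, 1.907]
wrist_force: [-1.0, 0.5, -1.4]
width: 0.0314
```

Run:
```python
from h import *
import pickle
o=robot.get_obs(); print(o['tool_pos'],o['ee_rot'],o['wrist_force'],o['time'],o['width'],o['joint_positions'])
c=snap('wrist','w2.png'); pickle.dump(c,open('w2.pkl','wb'))
o=robot.get_obs(); print(o['tool_pos'],o['ee_rot'])
```

```text
[ 0.53336259 -0.43967968  0.18700917] [-3.13979152e+00 -7.15331595e-04  1.90689860e+00] [-0.99464891  0.49334405 -1.39376548] 4.4833 0.031425625972943697 [-7.70734002e-01  4.13164603e-01  1.01017534e+00 -1.30506373e-03
  1.71969829e+00 -1.10702960e+00]
[ 0.53339518 -0.43884757  0.18706513] [-3.14000197e+00 -1.41211218e-03  1.90718836e+00]
```

View pics/w2.png

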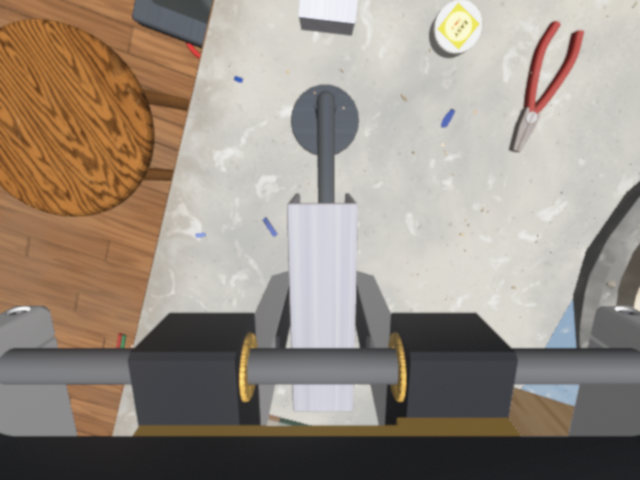

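The guard is held level. The bar runs under it along column 326 (rows 95–200), and the guard's end edge is centred at (322,204).

Run:
```python
from h import *
import pickle
c=pickle.load(open('w2.pkl','rb')); im=c[0].astype(int).sum(2)
pts=[]
for v in range(155,194,4):
    d=np.where(im[v,300:355]<270)[0]+300; pts.append(((d.min()+d.max())/2,v)); 
print([ (p[0],) for p in pts])
w=np.array([plane(c,*p,.130) for p in pts]); n=np.polyfit(w[:,1],w[:,0],1)
dd=w[0]-w[-1]; print('bar ang',np.arctan2(1,n[0]) if n[0]>0 else np.arctan2(1,n[0]), w[0],w[-1])
ctr=np.array([.5334,-.4390]); th=1.911; u=np.array([np.cos(th),np.sin(th)]); nn=np.array([u[1],-u[0]])
print('bar perp offset from tcp', (w[:,:2]-ctr)@nn*1000)
g=plane(c,322,204,.187+.0315)[:2]; print('guard end: along, perp mm',(g-ctr)@u*1000,(g-ctr)@nn*1000)
dsc=np.array([.5346,-.4353]); print('disc mid along,perp',(dsc-ctr)@u*1000,(dsc-ctr)@nn*1000)
p=plane(c,325,120,.006); print('near disc',p)
```

```text
[(np.float64(319.5),), (np.float64(320.0),), (np.float64(320.0),), (np.float64(319.5),), (np.float64(319.5),), (np.float64(319.5),), (np.float64(319.5),), (np.float64(319.5),), (np.float64(319.5),), (np.float64(319.5),)]
bar ang 1.8961161384848393 [ 0.50769157 -0.37019484  0.13      ] [ 0.515772   -0.39343749  0.13      ]
bar perp offset from tcp [-1.27615393 -0.94587961 -0.95999155 -1.32145215 -1.33672523 -1.3520864
 -1.36753642 -1.38307606 -1.39870611 -1.41442736]
guard end: along, perp mm 51.363798545444375 0.6079348018596121
disc mid along,perp 3.087525958378241 2.365836734929174
near disc [ 0.50002882 -0.33480679  0.006     ]
```

Run:
```python
from h import *
import pickle
c=pickle.load(open('w2.pkl','rb')); im=c[0].astype(int).sum(2)//3
print(im[170,305:350]); 
ctr=np.array([.5334,-.4390]); th=1.911; u=np.array([np.cos(th),np.sin(th)]); nn=np.array([u[1],-u[0]])
pts=[]
for v in range(160,192,4):
    r=im[v,312:345]; d=np.where(r<100)[0]+312; pts.append((np.median(d),v)); print(v,np.median(d),len(d),((plane(c,*pts[-1],.13)[:2]-ctr)@nn)*1000)
```

```text
[203 204 205 204 202 202 203 205 206 206 202 188 152 105  81  84  90  96
 100 103 105 106 107 105 104 103 101 100 110 148 189 205 207 207 204 204
 205 206 207 205 204 205 204 204 205]
160 321.0 7 -0.2583379699594276
164 321.0 7 -0.2704928409340467
168 321.0 5 -0.2827174626091645
172 321.0 5 -0.29501243710898095
176 320.5 4 -0.6568971408600316
180 320.5 4 -0.6703462566527263
184 320.5 4 -0.6838734464392214
188 320.5 4 -0.6974793920441648
```

step_arm([
  [[1.5,3.5,0,0,0],[1.5,3.5,-15,0,0],[1.5,3.5,-35,0,0],[1.5,3.5,-55,0,0],[1.5,3.5,-70,0,0],[1.5,3.5,-76,0,0],[1.5,3.5,-76,0,0]],
])

```text
time: 5.12
tool_pos: [0.5352, -0.4292, 0.1115]
ee_rot: [-3.14, -0.004, 1.913]
wrist_force: [0.0, 0.4, -1.1]
width: 0.0317
```

step_arm([
  [[0,0,-1.5,0,0],[0,0,-3,0,0],[0,0,-3,0,0]],
])

```text
time: 5.37
tool_pos: [0.5363, -0.4321, 0.1121]
ee_rot: [3.14, 0.002, 1.911]
wrist_force: [0.2, -0.4, -2.2]
width: 0.032
```

step_arm([
  [[0,0,-1.5,0,0],[0,0,-1.5,0,0],[0,0,-1.5,0,0]],
])

```text
time: 5.62
tool_pos: [0.5358, -0.4322, 0.1094]
ee_rot: [3.141, 0.001, 1.911]
wrist_force: [0.3, 0.0, -1.9]
width: 0.032
```

step_arm([
  [[0,0,-1,0,0],[0,0,-2,0,0],[0,0,-2,0,0],[0,0,-2,0,0]],
])

```text
time: 5.95
tool_pos: [0.5358, -0.4322, 0.1075]
ee_rot: [3.141, 0.001, 1.911]
wrist_force: [0.0, 0.4, 1.3]
width: 0.0315
```

step_arm([
  [[0,0,0,0,60],[0,0,0,0,60],[0,0,0,0,60],[0,0,0,0,60],[0,0,0,0,60],[0,0,0,0,60],[0,0,0,0,60],[0,0,0,0,60]],
])

```text
time: 6.62
tool_pos: [0.5357, -0.432, 0.107]
ee_rot: [3.142, 0.0, 1.911]
wrist_force: [0.6, 0.4, 0.4]
width: 0.0565
```

step_arm([
  [[0,0,15,0,100],[0,0,40,0,100],[0,0,70,0,100],[0,0,100,0,100],[0,0,100,0,100]],
])

```text
time: 7.03
tool_pos: [0.5378, -0.4339, 0.2158]
ee_rot: [3.135, 0.012, 1.911]
wrist_force: [-0.1, -0.4, 1.3]
width: 0.0862
```

Run:
```python
from h import *
import pickle
o=robot.get_obs(); print(o['tool_pos'],o['ee_rot'],o['wrist_force'],o['time'],o['width'])
c=snap('scene','s3.png'); pickle.dump(c,open('s3.pkl','wb'));
```

```text
[ 0.53776742 -0.43390066  0.21584947] [3.13524375 0.01231518 1.9107898 ] [-0.12779096 -0.41112175  1.2792229 ] 7.0333 0.08622946445115456
```

View pics/s3.png

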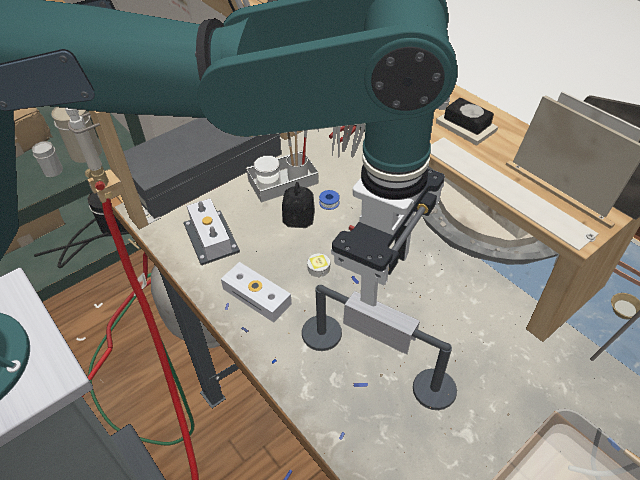

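The guard hangs astride the bar near its middle (380,318), clear of the fingers. The dowels are bare at (200,212) and (214,233). Next is the upper half.

step_arm([
  [[-12,35,0,-0.02,100],[-24,71,0,-0.04,100],[-36,107,0,-0.06,100],[-48,143,0,-0.08,100],[-60,179,0,-0.1,100],[-70,212,0,-0.115,100],[-76.5,233,0,-0.115,100],[-76.5,233,0,-0.115,100]],
])

```text
time: 7.75
tool_pos: [0.4576, -0.195, 0.206]
ee_rot: [-3.141, -0.003, 1.8]
wrist_force: [0.2, -0.9, -0.5]
width: 0.094
```

step_arm([
  [[0,0,0,0,100],[0,0,0,0,100]],
])

```text
time: 7.92
tool_pos: [0.4591, -0.1994, 0.206]
ee_rot: [-3.141, -0.0, 1.796]
wrist_force: [-0.1, -1.2, 0.8]
width: 0.094
```

Run:
```python
from h import *
import pickle
o=robot.get_obs(); print(o['tool_pos'],o['ee_rot'],o['wrist_force'],o['time'],o['width'])
c=snap('wrist','w4.png'); pickle.dump(c,open('w4.pkl','wb'));
```

```text
[ 0.45907794 -0.19943533  0.20603358] [-3.14057337e+00 -2.26994017e-04  1.79562673e+00] [-0.08502292 -1.16939071  0.76490093] 7.9167 0.09397194091756844
```

View pics/w4.png

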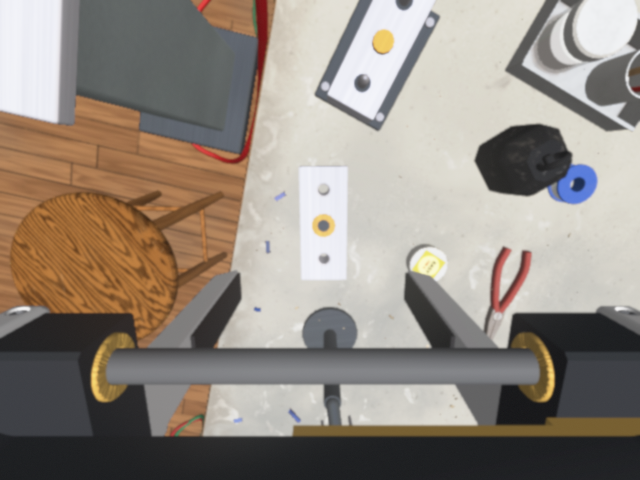

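Upper half corners are about (300,166)–(346,279) with the ring at (323,225). The lower half's brass button is at (383,41). The tin at (430,262) is well outside the finger path.

Run:
```python
from h import *
import pickle
c=pickle.load(open('w4.pkl','rb')); im=c[0]
hsv=cv2.cvtColor(im,cv2.COLOR_RGB2HSV); m=cv2.inRange(hsv,(12,110,120),(28,255,255))
for roi,z,n in[((300,200,350,250),.034,'ring'),((365,22,402,60),.053,'button')]:
    k=np.zeros_like(m); x0,y0,x1,y1=roi; k[y0:y1,x0:x1]=m[y0:y1,x0:x1]
    (u,v),r=cv2.minEnclosingCircle(np.argwhere(k)[:,::-1].astype(np.float32)); print(n,u,v,r,plane(c,u,v,z))
g=im[150:295,280:370].min(2); b=((g>222)*255).astype(np.uint8)
cs,_=cv2.findContours(b,cv2.RETR_EXTERNAL,cv2.CHAIN_APPROX_NONE); q=max(cs,key=cv2.contourArea); r=cv2.minAreaRect(q); B=cv2.boxPoints(r)+[280,150]
w=np.array([plane(c,*p,.032) for p in B]); print(B.tolist(),np.round(w,4).tolist(),w.mean(0)); 
for i in range(4): d=w[i]-w[i-1]; print(np.linalg.norm(d),np.arctan2(d[1],d[0]))
f=np.array([plane(c,*p,.032) for p in[(323.5,189),(324,258.5)]]); d=f[0]-f[1]; print('holes',f,np.arctan2(d[1],d[0]))
```

```text
ring 322.9210510253906 225.0 10.364814758300781 [ 0.45965422 -0.19693112  0.034     ]
button 382.9166564941406 41.25 11.44137191772461 [ 0.47365605 -0.01804964  0.053     ]
[[299.0, 167.0], [347.0, 167.0], [347.0, 279.0], [299.0, 279.0]] [[0.4218, -0.1431, 0.032], [0.4704, -0.132, 0.032], [0.5001, -0.2517, 0.032], [0.4473, -0.2638, 0.032]] [ 0.45991073 -0.19767024  0.032     ]
0.12336023285105532 1.7790109495658997
0.049821501326140105 0.2253998245459207
0.12333995298552321 -1.3272469029274774
0.05417981992140889 -2.915779791912953
holes [[ 0.45168525 -0.15951253  0.032     ]
 [ 0.4693953  -0.23397196  0.032     ]] 1.8043057946663734
```

step_arm([
  [[0.5,2,-30,0,100],[0.5,2,-70,0,100],[0.5,2,-110,0,100],[0.5,2,-145,0,100],[0.5,2,-175,0,100],[0.5,2,-192,0,100],[0.5,2,-199,0,100],[0.5,2,-199,0,100]],
])

```text
time: 8.63
tool_pos: [0.4582, -0.1971, 0.0053]
ee_rot: [-3.138, -0.004, 1.794]
wrist_force: [-1.0, -0.1, -0.2]
width: 0.0943
```

step_arm([
  [[0,0,0,0,0],[0,0,0,0,0],[0,0,0,0,0],[0,0,0,0,0],[0,0,0,0,0],[0,0,0,0,0],[0,0,0,0,0],[0,0,0,0,0]],
])

```text
time: 9.3
tool_pos: [0.4596, -0.1971, 0.0084]
ee_rot: [-3.141, 0.0, 1.796]
wrist_force: [-0.6, -0.5, 2.1]
width: 0.0499
```

step_arm([
  [[0,0,0,0,0],[0,0,0,0,0],[0,0,0,0,0]],
])

```text
time: 9.55
tool_pos: [0.4596, -0.1971, 0.0084]
ee_rot: [-3.141, 0.0, 1.796]
wrist_force: [-1.8, 0.4, 4.5]
width: 0.0501
```

step_arm([
  [[0,0,10,0,0],[0,0,35,0,0],[0,0,70,0,0],[1,15,100,-0.04,0],[3,45,110,-0.12,0],[6,80,110,-0.21,0],[9,115,110,-0.3,0],[12,145,110,-0.39,0]],
])

```text
time: 10.22
tool_pos: [0.4712, -0.0497, 0.1178]
ee_rot: [-3.141, -0.001, 1.401]
wrist_force: [0.4, 0.1, -4.4]
width: 0.0497
```

step_arm([
  [[1.5,22,0,-0.07,0],[2,32,0,-0.092,0],[2.2,34,0,-0.092,0],[2.2,34,0,-0.092,0],[2.2,34,0,-0.092,0]],
])

```text
time: 10.63
tool_pos: [0.4736, -0.0184, 0.1176]
ee_rot: [-3.141, 0.001, 1.314]
wrist_force: [0.9, -0.5, -3.5]
width: 0.05
```

Run:
```python
from h import *
import pickle
o=robot.get_obs(); print(o['tool_pos'],o['ee_rot'],o['wrist_force'],o['time'],o['width'])
c=snap('wrist','w5.png'); pickle.dump(c,open('w5.pkl','wb'));
```

```text
[ 0.47360314 -0.01844218  0.11756205] [-3.14092077e+00  5.70297620e-04  1.31415379e+00] [ 0.85022392 -0.50376713 -3.5300815 ] 10.6333 0.0499923293869371
```

View pics/w5.png

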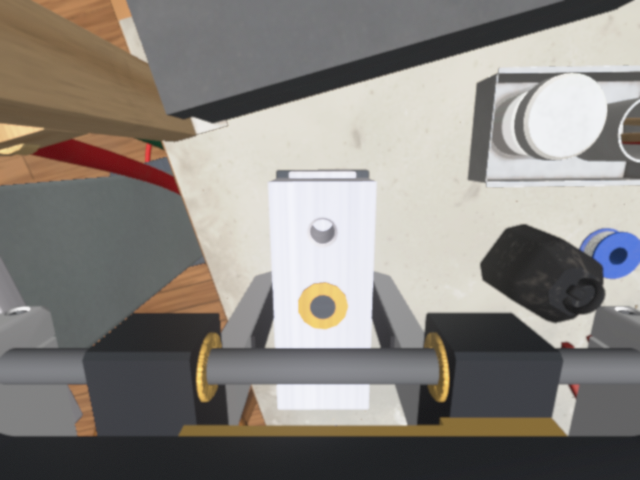

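The block is held square above the lower half, with the ring at (322,306) and a hole at (323,231).

Run:
```python
from h import *
import pickle
c=pickle.load(open('w5.pkl','rb'))
hsv=cv2.cvtColor(c[0],cv2.COLOR_RGB2HSV); m=cv2.inRange(hsv,(12,110,120),(28,255,255)); k=np.zeros_like(m); k[270:340,290:360]=m[270:340,290:360]
(u,v),r=cv2.minEnclosingCircle(np.argwhere(k)[:,::-1].astype(np.float32)); p=plane(c,u,v,.1176+.0256); print(u,v,r,p)
h=plane(c,323,230.5,.1176+.0236); print(h,np.arctan2(*(h-p)[[1,0]]),np.linalg.norm((h-p)[:2]))
```

```text
322.2021179199219 305.5 23.84518814086914 [ 0.47384838 -0.01801851  0.1432    ]
[0.48385525 0.01868671 0.1412    ] 1.304636681571733 0.03804484574239956
```

step_arm([
  [[0,0,-12,0,0],[0,0,-26,0,0],[0,0,-34,0,0],[0,0,-38,0,0],[0,0,-41,0,0],[0,0,-44,0,0],[0,0,-46,0,0],[0,0,-46,0,0]],
])

```text
time: 11.35
tool_pos: [0.4739, -0.018, 0.0719]
ee_rot: [3.142, 0.0, 1.314]
wrist_force: [0.2, -0.0, -3.5]
width: 0.0497
```

step_arm([
  [[0,0,-3,0,0],[0,0,-6,0,0],[0,0,-9,0,0],[0,0,-10,0,0],[0,0,-10,0,0]],
])

```text
time: 11.77
tool_pos: [0.4737, -0.0179, 0.0617]
ee_rot: [-3.141, 0.0, 1.314]
wrist_force: [0.2, 0.4, -2.8]
width: 0.0499
```

step_arm([
  [[0,0,-1,0,0],[0,0,-2,0,0],[0,0,-3,0,0],[0,0,-4,0,0],[0,0,-4,0,0]],
])

```text
time: 12.18
tool_pos: [0.4741, -0.018, 0.0587]
ee_rot: [3.141, -0.0, 1.314]
wrist_force: [-3.0, 0.4, 3.8]
width: 0.0495
```

step_arm([
  [[0,0,-1,0,0],[0,0,-2,0,0],[0,0,-3,0,0],[0,0,-3,0,0]],
])

```text
time: 12.52
tool_pos: [0.4741, -0.018, 0.0564]
ee_rot: [3.141, -0.0, 1.314]
wrist_force: [-5.4, 0.5, 9.1]
width: 0.0498
```

step_arm([
  [[0,0,-1,0,0],[0,0,-1,0,0],[0,0,-1,0,0]],
])

```text
time: 12.77
tool_pos: [0.4741, -0.018, 0.0564]
ee_rot: [3.141, -0.0, 1.314]
wrist_force: [-6.2, 0.7, 14.3]
width: 0.0499
```

step_arm([
  [[-0.4,0,-0.5,0,0],[-0.4,0,-0.5,0,0],[-0.4,0,-0.5,0,0],[-0.4,0,-0.5,0,0],[-0.4,0,-0.5,0,0],[-0.4,0,-0.5,0,0]],
])

```text
time: 13.27
tool_pos: [0.4741, -0.0179, 0.0564]
ee_rot: [3.14, -0.0, 1.314]
wrist_force: [-6.4, 1.0, 15.2]
width: 0.0497
```

Run:
```python
from h import *
o=robot.get_obs(); print(o['tool_pos'],o['ee_rot'],o['wrist_force'],o['wrist_torque'],o['time'],o['width'])
c=snap('scene','s6.png')
f=c[0]; a=cv2.resize(f[170:290,150:280],None,fx=3,fy=3,interpolation=cv2.INTER_CUBIC); b=cv2.resize(f[270:390,290:470][:, :],None,fx=2,fy=3)
cv2.imwrite('pics/s6c.png',np.hstack([a,b])[:,:,::-1])
```

```text
[ 0.47409287 -0.01794762  0.05638672] [ 3.13976566e+00 -2.87713480e-04  1.31392051e+00] [-6.42888414  1.01039427 15.17736135] [ 0.25036094  1.67464367 -0.02612143] 13.2667 0.04972019475851274
```

View pics/s6c.png

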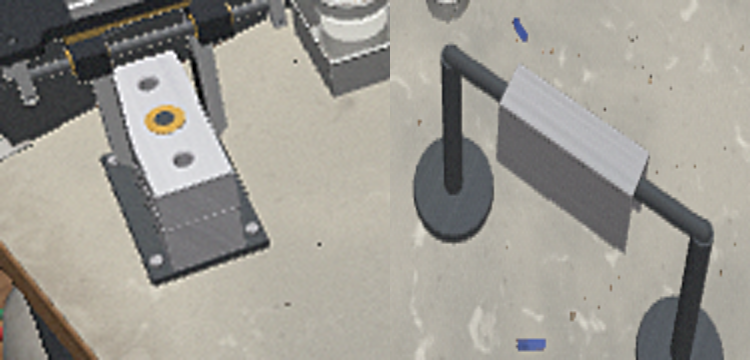

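The two halves meet along a tight seam at about (203,223), and the guard hangs astride the bar, central. I'm handing the job in.

Run:
```python
from h import *
robot.close_job(); o=robot.get_obs(); print(o['tool_pos'],o['wrist_force'],o['time'])
```

```text
the job is handed in; nothing more can be done
the job is handed in; nothing more can be done
```

I hung the guard astride the bar near its middle and let it go. I then put the upper half on the dowels, pressed it shut, and handed the job in with the gripper still holding it, at about 13.3 s.

- **Mould shut:** the tool stopped at z = 56.4 mm, the height I calculated for the faces meeting. It stayed there while the push rose from 9 to 15 N. The gripper was still closed on the block at 49.7 mm, level within 0.002 rad. The last picture shows a closed seam.
- **Guard:** the last picture shows it hanging free on the bar, near the middle.
- **Bystanders:** I did not go near the weight, tin or pliers, and I did not re-measure where they are.
- **Sideways load:** about 6 N along x remained at the end. A 0.4 mm correction did not remove it, and the tool's sideways position was still within 1 mm of the lower half's measured centre.
- **Not measured directly:** I worked out the ejector travel and face gap from the stop height and the force. The hand-in gave no verdict.

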